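# Scoop two sample cups up against the cold plate

## Task

Two shallow round steel sample cups have ended up on the bench in front of the cold plate. Take the steel scoop by its cross bar, push it along the bench with its open edge first so that both cups ride into it against the front of the cold plate, then lift them clear and set the loaded scoop down level on the free part of the cold plate's top, both cups still in it. Do not touch the two cups with the gripper.

Things in the scene. Friction and masses are not known exactly. Their poses are not given: they have to be found in the camera images.
- scoop: Loose sheet-steel pan, 120 (x) x 110 mm, 0.22 kg: floor 2 mm, walls 22 mm high on three sides, open at +x, which starts within 0.5 rad of straight ahead. A cross bar along y (110 long, 14 thick, 22 mm high), on a thin post at each side, has its centre 70 mm above the origin. Origin: on the underside below the bar, open edge at x = 75 mm, back at -45 mm; z up. The steel tray with no bar is not it.
- cup_a: One of two equal shallow round steel cups, 34 mm across, 14 mm high, 30 g, loose on the bench, centre 18 to 60 mm before the cold plate's front. Its foot is bevelled (18 mm across at the bench, 34 at 4 mm height), so the scoop's edge slides under once the cup is stopped. Origin: centre of underside. The taller cup (45 mm high) and the vial by the same wall are not part of the job.
- cup_b: The other cup, the same in every way, 36 to 50 mm (centre to centre) to the left (+y) of cup_a along the cold plate's front, so that both fit in the scoop's mouth at once. Origin: centre of underside.
- cold_plate: Fixed white unit with a flat aluminium top, 180 (x) x 400 (y) x 45 mm high. Origin: centre of its underside, on the bench. Its upright front face, towards the robot at x = -90 mm in its frame, is the wall to push against. The top is free except for three white cassettes fixed at the left end (y from 158 to 186 mm, 10 mm high); the scoop may stand anywhere on the free part.

How it is judged (in metres and radians):
On the way, in this order (a step that is already met when the one before it is completed fails the run):
1. both cups are inside the scoop while it is down on the bench with its open edge within 25 mm of the cold plate's front face (x of cup_a in the frame of scoop between -0.045 and 0.067 m and y of cup_a in the frame of scoop between -0.055 and 0.055 m and z of cup_a in the frame of scoop between -0.002 and 0.02 m and x of cup_b in the frame of scoop between -0.045 and 0.067 m and y of cup_b in the frame of scoop between -0.055 and 0.055 m and z of cup_b in the frame of scoop between -0.002 and 0.02 m and x of scoop in the frame of cold_plate between -0.19 and -0.12 m and z of scoop in the frame of cold_plate below 0.02 m), for 0.1 s.
2. the scoop is lifted at least 35 mm off the bench with both cups in it (x of cup_a in the frame of scoop between -0.045 and 0.067 m and y of cup_a in the frame of scoop between -0.055 and 0.055 m and z of cup_a in the frame of scoop between -0.002 and 0.02 m and x of cup_b in the frame of scoop between -0.045 and 0.067 m and y of cup_b in the frame of scoop between -0.055 and 0.055 m and z of cup_b in the frame of scoop between -0.002 and 0.02 m and height (world z) of scoop above 0.035 m), for 0.2 s.
At the end, for the whole second after the job is handed in: The scoop stands at rest and level (within 0.1 rad) on the cold plate's free top, overhanging an edge by no more than 15 mm, and both cups are at rest inside it (centres between its walls and at least 8 mm behind its open edge, on or up to 18 mm above its floor) (x of cup_a in the frame of scoop between -0.045 and 0.067 m and y of cup_a in the frame of scoop between -0.055 and 0.055 m and z of cup_a in the frame of scoop between -0.002 and 0.02 m and x of cup_b in the frame of scoop between -0.045 and 0.067 m and y of cup_b in the frame of scoop between -0.055 and 0.055 m and z of cup_b in the frame of scoop between -0.002 and 0.02 m and x of scoop in the frame of cold_plate between -0.06 and 0.03 m and y of scoop in the frame of cold_plate between -0.16 and 0.13 m and z of scoop in the frame of cold_plate between 0.037 and 0.053 m and angle between scoop's own z axis and vertical below 0.1 rad and linear speed of each of scoop, cup_a, cup_b below 0.02 m/s); the robot touches nothing.
It fails at once if the gripper's fingers touch one of the two cups (contact force between the fingers and cup_a above 0.5 N or contact force between the fingers and cup_b above 0.5 N).
It also fails if it takes over 51 s, if anything falls off the work surface, if the arm or the gripper's body presses on something with over 40 N, if the wrist force passes 120 N, or if a joint passes its speed limit or range.

## Robot

A 6-joint arm with a two-finger parallel gripper is mounted at the origin on the work surface. World frame = base frame: x ahead of the robot, y to its left, z up, the work surface at z = 0. Lengths are in mm, angles in rad, forces in N, time in s.
With the tool pointing down it reaches from about 350 to 975 mm from the base axis. Payload 17.4 kg.
Tool frame: the origin (TCP) lies at the very end of the fingers, on their centre line; the grasp point (between the pads) lies 19 mm behind it; z points along the fingers, y is the direction in which the jaws open and shut (so a half turn about z gives the same grasp; the last joint's range is limited). The gripper opens to 85 mm and grips with 20 to 120 N. Pads are 22 mm wide; open, the fingers measure 114 mm over their backs; the gripper's body (76 mm by 85 mm) begins 54 mm behind the grasp point. The pads swing forward as they close: fully open they stand 13 mm farther back than shut.
Start: joints at [-1.239, 0.116, 1.442, -0, 1.584, -0.038], TCP at [243.956, -629.379, 196.703] pointing down, gripper open.
Joint ranges: [-2.83, 2.83], [-0.83, 2.19], [0.07, 2.5], [-1.14, 4.28], [0.01, 3], [-2.97, 2.97]. Speed limits (rad/s): [1.89, 1.89, 2.22, 3.14, 3.14, 3.14].

## Interface

Orientations are given as a 3x3 rotation matrix whose columns are the frame's x, y, z axes.
In Python, from rig import sensors, viewer, job gives the robot as it stands.
- The arm moves only by the tool step_arm, never from a script. Its arguments are lists of equal length, an entry for each row: "linear": the shift along the tool's x, y, z in cm, a list of three; "rot": the turn, a rotation vector about the tool's x, y, z in rad, a list of three. In form: {"linear": [[dx, dy, dz], ...], "rot": [[wx, wy, wz], ...]}. A call has 1 to 12 rows; each row is the pose to reach, as a shift and turn from the pose commanded when the call began, along the tool's axes at that moment; what a row does not reach only later rows make up. A row lasts 1/10 s, in which the tool goes at most 50 mm and 8.59 degrees, less where a joint would pass 70% of its speed; a pose out of reach is approached as far as the arm can. A call with a gripper value outside its range is refused whole. "jaw" is the opening, from -1 (shut) to 1 (fully open), set as the call begins (left out, the last holds). The fingers move at their own pace and stop on an object; "squeeze" is the grip in N (left out, the last holds). Time passes only in rows, so rows that repeat a pose let the fingers close. It gives the time, the measured TCP pose, the force and the opening at its end, in the units of the state.
- sensors.get_obs(): the state, without advancing time (a new reading comes with each control period).
- viewer.read_camera(name): name is "side" or "top"; returns a dict with "frame" (420x560x3 uint8, blue, green, red), "fx", "fy", "cx", "cy" (pixels), "D" ([k1, k2, p1, p2, k3] as OpenCV has them; the pictures are not rectified), "camera_from_world" (4x4, takes a point from world to camera coordinates). Camera axes: x right, y up, looking along -z (the intrinsics and any distortion apply to the point x, -y, -z); pixel columns grow to the right and rows downward; lengths in mm; the calibration is good to about 2 mm. A picture is of the moment at which its call begins. There is no depth.
- job.sign_off(): hands the job in, once; it reports no verdict.
Trained networks look in a picture, given as the dict that the camera call returned (one of the last four; its "shot" number tells which), for a name from the list of things; names that differ only in an ending like _2 or _b are one class to them, and where a whole thing is asked for, a point or a joint stands for the part that bears it (a point fixed in the world has none). Each returns a list of dicts, best first, with "confidence" (0 to 1); they miss things now and then, are a little off and sometimes report something else, mostly with a low value. They report only what shows in the picture. A call takes as long as a camera call.
- viewer.look_for(name, picture): "point" ([x, y, z] in mm, in the coordinates of the camera as it stood for that picture, good to about 4 mm: the middle of the surface that is visible of it).
- viewer.outline_of(name, picture): "pixels" (420x560 bool, what is visible of it).
- viewer.tip_of(name, picture): "point" ([x, y, z] in mm, in the coordinates of the camera as it stood for that picture, good to about 4 mm: a listed point, or the origin of a listed thing).
The state is a dict: "clock": time; "joint_pos": joint angles; "dq": joint speeds; "joint_efforts": joint torques, N m; "position": TCP position; "tcp_rot": TCP orientation; "force": force on the tool from outside, world axes, zero at the start; "torque": the same for the moment, N m; "gripper_width": opening from 0.0 (shut) to 1.0 (fully open).
Only numpy, scipy, OpenCV 4.12 (cv2) and the standard library are available. Lean on these libraries where they do the work, as an engineer would, in place of code of your own. Each camera call takes 0.05 s, during which the arm holds its last target.

## Working session

There is one attempt and no reset: what is moved stays moved. The work goes in short steps, Python scripts to look and compute and a tool call to move; the robot and the scene stay as the last step left them, time stands still between calls to the robot, and variables do not carry over. Pictures are saved under pics/ and viewed, and the job is handed in when it is done.

Besides the shell and the picture viewer there is one more tool, called in YAML: its name, and indented under it one key for each argument. step_arm: Moves the arm, as the interface text tells. Its arguments: {"type":"object","properties":{"linear":{"type":"array"},"rot":{"type":"array"},"jaw":{"type":"number"},"squeeze":{"type":"number"}},"required":["linear","rot"]}

```bash
mkdir -p pics; ls; cat > h.py <<'E'
import numpy as np, cv2
from rig import sensors, viewer, job
def w2p(d,P):
    T=np.array(d["camera_from_world"]); P=np.atleast_2d(P)
    c=P@T[:3,:3].T+T[:3,3]; c=c*[1,-1,-1]
    K=np.array([[d["fx"],0,d["cx"]],[0,d["fy"],d["cy"]],[0,0,1.]])
    return cv2.projectPoints(c,np.zeros(3),np.zeros(3),K,np.array(d["D"],float))[0][:,0]
def p2w(d,px,z):
    K=np.array([[d["fx"],0,d["cx"]],[0,d["fy"],d["cy"]],[0,0,1.]])
    u=cv2.undistortPoints(np.array(px,float).reshape(-1,1,2),K,np.array(d["D"],float))[:,0]
    T=np.array(d["camera_from_world"]);R=T[:3,:3];o=-R.T@T[:3,3]
    r=np.c_[u[:,0],-u[:,1],-np.ones(len(u))]@R
    return o+r*((z-o[2])/r[:,2])[:,None]
def c2w(d,p):
    T=np.array(d["camera_from_world"]);return T[:3,:3].T@(np.array(p)-T[:3,3])
E
python3 - <<'E'
from h import *
o=sensors.get_obs()
for k in o: print(k,np.round(o[k],3).tolist())
for n in ("top","side"):
    d=viewer.read_camera(n); cv2.imwrite(f"pics/{n}0.png",d["frame"])
    T=np.array(d["camera_from_world"]);print(n,d["fx"],d["D"],-T[:3,:3].T@T[:3,3])
    for t in ("scoop","cup_a","cup_b","cold_plate"):
        for f in (viewer.look_for,viewer.tip_of):
            for r in f(t,d)[:4]: print(n,t,f.__name__,round(r["confidence"],2),np.round(c2w(d,r["point"]),1),np.round(w2p(d,c2w(d,r["point"])),0))
E
```

```text
pics
clock 0.0
joint_pos [-1.239, 0.116, 1.442, -0.0, 1.584, -0.038]
dq [-0.002, -0.0, 0.0, 0.001, 0.0, 0.001]
joint_efforts [0.003, -73.198, -63.249, 0.0, 0.006, -0.0]
position [243.875, -629.141, 195.966]
tcp_rot [[0.932, 0.361, -0.0], [0.361, -0.932, 0.001], [0.0, -0.001, -1.0]]
force [-0.243, -0.459, 0.758]
torque [0.01, -0.004, -0.02]
gripper_width 0.997
top 417.90434859406054 [-0.06421499  0.          0.          0.          0.        ] [507.92249029   2.13202757 917.23710699]
top scoop call 0.85 [ 469.4 -342.7    5.8] [[442. 267.]]
top scoop call 0.84 [ 460.2 -338.8    4.2] [[440. 271.]]
top cup_a call 0.75 [575.7  -9.6   6.6] [[290. 216.]]
top cup_a call 0.7 [588.1  33.4   5.2] [[271. 210.]]
top cup_a call 0.71 [587.8  31.7   0. ] [[272. 211.]]
top cup_a call 0.64 [575.9 -13.5   4.1] [[292. 216.]]
top cup_b call 0.75 [575.7  -9.6   6.6] [[290. 216.]]
top cup_b call 0.7 [588.1  33.4   5.2] [[271. 210.]]
top cup_b call 0.71 [587.8  31.7   0. ] [[272. 211.]]
top cup_b call 0.64 [575.9 -13.5   4.1] [[292. 216.]]
top cold_plate call 0.65 [703.2  29.8  45.2] [[273. 155.]]
top cold_
[... 318 characters left out ...]
22 [573.1 -10.4   2.1] [[295. 234.]]
side cup_a call 0.64 [586.   26.5   8.9] [[284. 241.]]
side cup_a call 0.49 [572.9 -16.6   8.7] [[295. 229.]]
side cup_a call 0.77 [ 5.727e+02 -1.130e+01 -4.000e-01] [[295. 234.]]
side cup_a call 0.48 [588.4  28.4  -2.8] [[283. 246.]]
side cup_b call 0.64 [586.   26.5   8.9] [[284. 241.]]
side cup_b call 0.49 [572.9 -16.6   8.7] [[295. 229.]]
side cup_b call 0.77 [ 5.727e+02 -1.130e+01 -4.000e-01] [[295. 234.]]
side cup_b call 0.48 [588.4  28.4  -2.8] [[283. 246.]]
side cold_plate call 0.91 [693.7 109.7  43.9] [[215. 246.]]
side cold_plate call 0.7 [586.4  26.8   8.6] [[284. 242.]]
side cold_plate call 0.63 [ 7.004e+02  3.050e+01 -4.000e-01] [[229. 238.]]
```

View pics/top0.png

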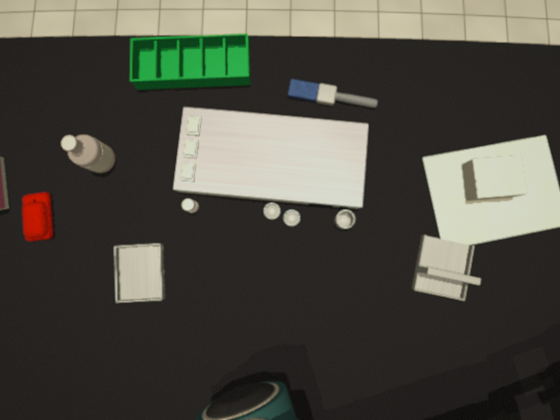

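View pics/side0.png

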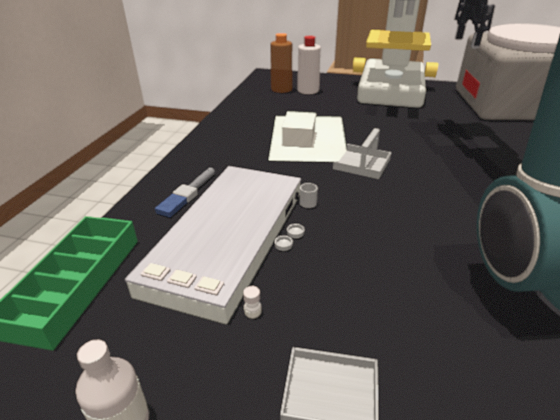

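```bash
python3 - <<'E'
from h import *
d=viewer.read_camera("top"); f=d["frame"]
def crop(x0,y0,x1,y1,s,n):
    cv2.imwrite(n,cv2.resize(f[y0:y1,x0:x1],None,fx=s,fy=s,interpolation=cv2.INTER_CUBIC))
crop(405,225,495,310,7,"pics/sc.png"); crop(170,100,380,235,3.8,"pics/cp.png")
s=viewer.read_camera("side"); f=s["frame"]; crop(320,115,410,185,8,"pics/scs.png")
for n,d in(("top",d),("side",s)):
  for t in("scoop","cold_plate"):
    m=viewer.outline_of(t,d)[0]["pixels"].astype(np.uint8)
    c=max(cv2.findContours(m,0,2)[0],key=cv2.contourArea)
    print(n,t,m.sum(),cv2.minAreaRect(c),cv2.approxPolyDP(c,4,True)[:,0].tolist())
E
```

```text
top scoop 3056 ((448.4408264160156, 268.627685546875), (67.80297088623047, 54.82851791381836), 12.33908748626709) [[421, 236], [412, 288], [464, 299], [467, 285], [480, 283], [469, 275], [473, 248]]
top cold_plate 15755 ((271.0043029785156, 157.05206298828125), (189.02781677246094, 86.77760314941406), 5.893529415130615) [[184, 109], [174, 189], [342, 208], [361, 205], [365, 125]]
side scoop 1425 ((363.14044189453125, 161.2247314453125), (42.50591278076172, 56.603878021240234), 57.9946174621582) [[377, 130], [361, 146], [349, 145], [334, 168], [378, 177], [389, 155], [376, 149]]
side cold_plate 201 ((295.0, 230.5), (13.0, 16.0), 90.0) [[288, 226], [289, 236], [302, 235], [302, 226]]
```

View pics/sc.png

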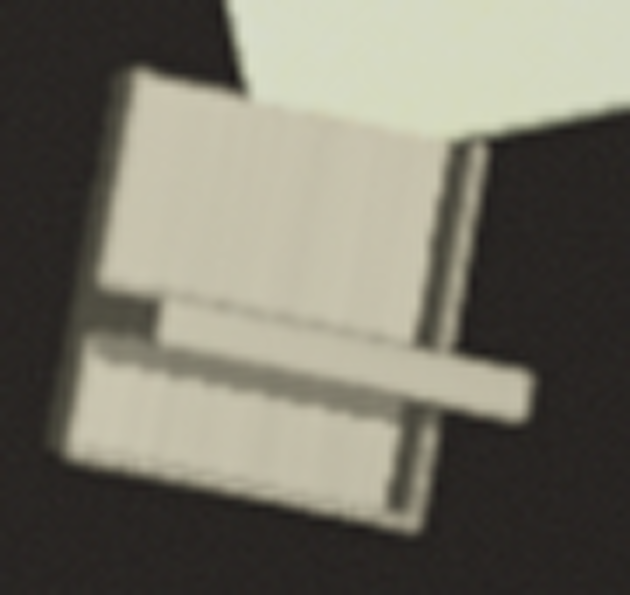

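View pics/cp.png

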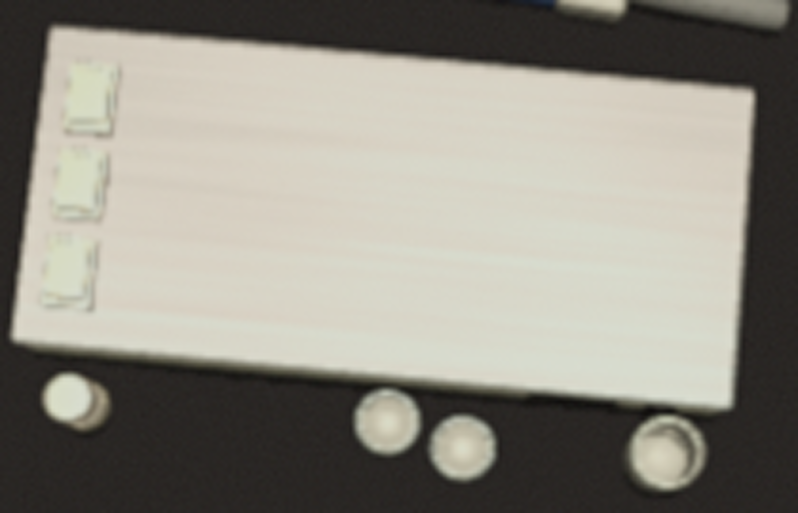

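View pics/scs.png

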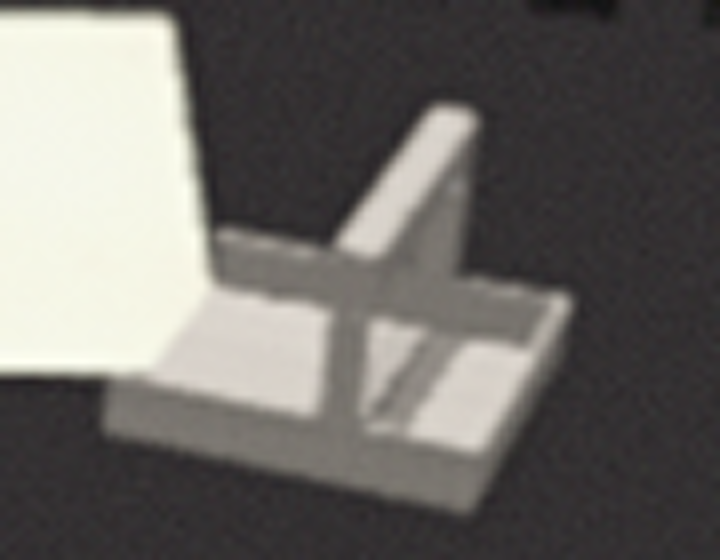

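```bash
python3 - <<'E'
from h import *
from scipy.optimize import least_squares
d=viewer.read_camera("top");s=viewer.read_camera("side")
def cv(p,s,o): return (np.array(p,float)+.5)/s-.5+o
A=cv([[160,300],[158,345],[535,372],[525,422],[420,530],[62,458],[488,145],[130,68]],7,[405,225])
M=np.array([[7,55,81],[-7,55,81],[7,-55,81],[-7,-55,81],[-45,-55,22],[-45,55,22],[75,-55,22],[75,55,22.]])
B=cv([[440,103],[478,115],[335,245],[375,258],[573,298],[470,512]],8,[320,115])
N=np.array([[7,-55,81],[-7,-55,81],[7,55,81],[-7,55,81],[-45,-55,22],[-45,55,0.]])
def P(q,M):
    c,n=np.cos(q[2]),np.sin(q[2]);return M@np.array([[c,-n,0],[n,c,0],[0,0,1]]).T+[q[0],q[1],0]
for use in("top","side","both"):
    f=lambda q:np.r_[(w2p(d,P(q,M))-A).ravel()*(use!="side"),(w2p(s,P(q,N))-B).ravel()*(use!="top")]
    r=least_squares(f,[460,-340,-.2],x_scale=[1,1,.01],loss="soft_l1");print(use,r.x,np.abs(r.fun).max(),r.cost); print(np.round(f(r.x),1).tolist())
C=cv([[50,28],[755,90],[733,410],[12,342]],3.8,[170,100])
w=p2w(d,C,45);print(np.round(w,1))
f=lambda q:(w2p(d,P(q,np.array([[90,200,45],[90,-200,45],[-90,-200,45],[-90,200,45.]])))-C).ravel()
r=least_squares(f,[700,30,0],x_scale=[1,1,.01]);print(r.x,r.fun);q=r.x
print("cups", p2w(d,cv([[387,421],[463,447]],3.8,[170,100]),14), "tall",p2w(d,cv([[666,454]],3.8,[170,100]),45))
cups=p2w(d,cv([[387,421],[463,447]],3.8,[170,100]),14)[:,:2]
c,n=np.cos(q[2]),np.sin(q[2]);print("in plate",(cups-q[:2])@np.array([[c,-n],[n,c]]))
E
```

```text
top [ 4.54680316e+02 -3.37594180e+02 -1.92377084e-01] 0.9987036299028773 1.6796750292886569
[0.5, -0.3, -0.5, 0.2, -0.2, 0.3, 0.1, 0.0, -0.5, -0.2, 0.8, -0.0, -1.0, -0.3, 0.9, 0.4, -0.0, 0.0, -0.0, 0.0, -0.0, 0.0, 0.0, -0.0, -0.0, 0.0, 0.0, 0.0]
side [ 4.54035413e+02 -3.39534901e+02 -2.12082640e-01] 0.6948034772351832 0.7157530266628511
[0.0, -0.0, 0.0, -0.0, 0.0, 0.0, 0.0, 0.0, -0.0, 0.0, 0.0, -0.0, 0.0, 0.0, 0.0, 0.0, -0.2, 0.5, 0.3, -0.1, -0.1, -0.2, 0.5, -0.7, -0.4, 0.4, -0.2, 0.1]
both [ 4.54511246e+02 -3.37797590e+02 -1.96926357e-01] 1.2040677282587353 3.0520652036791978
[0.6, -0.3, -0.4, 0.1, -0.1, 0.5, 0.1, 0.2, -0.5, -0.0, 0.8, -0.1, -0.8, -0.1, 1.2, 0.4, -0.8, 0.7, -0.2, 0.1, -0.0, 0.2, 0.6, -0.3, -0.8, 0.5, 0.0, 0.4]
[[ 806.8  226.9   45. ]
 [ 775.8 -174.3   45. ]
 [ 593.5 -160.4   45. ]
 [ 625.9  240.4   45. ]]
[ 7.00409216e+02  3.31001983e+01 -7.82437868e-02] [ 0.62128547  0.44957246 -0.43853233  0.5696232  -0.56759656 -0.72964097
  0.39870288 -0.18549748]
cups [[587.49172201  31.74001397  14.        ]
 [573.22480886 -11.83466337  14.        ]] tall [[ 568.65329696 -123.26828609   45.        ]]
in plate [[-112.46570755  -10.18210314]
 [-123.2830013   -54.7386231 ]]
```

step_arm:
  linear:
    - [7.5, -4.9, 0]
    - [15, -9.8, 0]
    - [22.5, -14.6, 0]
    - [30.15, -19.6, 0]
    - [30.15, -19.6, 2]
    - [30.15, -19.6, 4]
    - [30.15, -19.6, 6]
    - [30.15, -19.6, 6]
    - [30.15, -19.6, 6]
    - [30.15, -19.6, 6]
    - [30.15, -19.6, 6]
  rot:
    - [0, 0, -0.15]
    - [0, 0, -0.3]
    - [0, 0, -0.45]
    - [0, 0, -0.6]
    - [0, 0, -0.75]
    - [0, 0, -0.9]
    - [0, 0, -1.005]
    - [0, 0, -1.005]
    - [0, 0, -1.005]
    - [0, 0, -1.005]
    - [0, 0, -1.005]
  jaw: 1
  squeeze: 80

```text
clock: 2.4
position: [454.1, -338.6, 137.6]
tcp_rot: [[0.196, 0.981, 0.001], [0.981, -0.196, -0.001], [-0.001, 0.001, -1.0]]
force: [0.4, 0.1, 0.0]
gripper_width: 0.999
```

```bash
python3 - <<'E'
from h import *
for n in("top","side"):
    d=viewer.read_camera(n); f=d["frame"]
    x0,y0=(400,200) if n=="top" else (300,70)
    cv2.imwrite(f"pics/g_{n}.png",cv2.resize(f[y0:y0+125,x0:x0+140],None,fx=4,fy=4))
E
```

```text
(no output)
```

View pics/g_side.png

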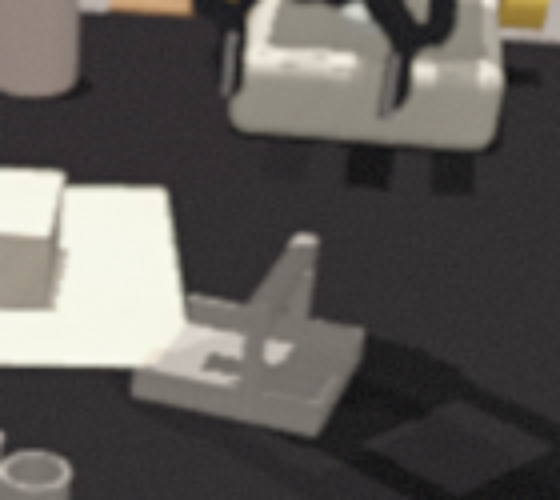

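View pics/g_top.png

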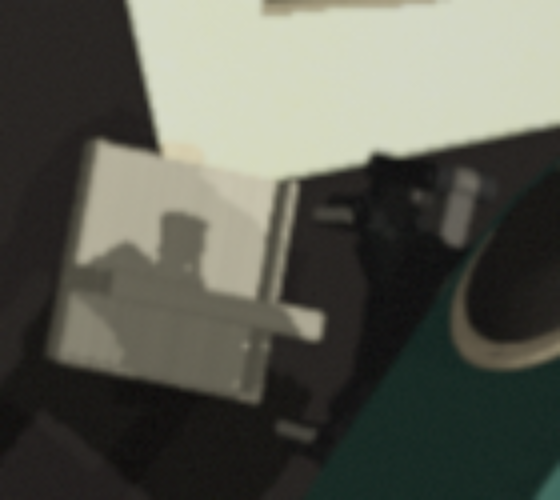

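step_arm:
  linear:
    - [0, 0, 3]
    - [0, 0, 6]
    - [0, 0, 7.5]
    - [0, 0, 8.5]
    - [0, 0, 8.5]
    - [0, 0, 8.5]
  rot:
    - [0, 0, 0]
    - [0, 0, 0]
    - [0, 0, 0]
    - [0, 0, 0]
    - [0, 0, 0]
    - [0, 0, 0]

```text
clock: 3.1
position: [454.6, -338.2, 52.9]
tcp_rot: [[0.195, 0.981, 0.001], [0.981, -0.195, -0.001], [-0.001, 0.001, -1.0]]
force: [-0.1, 0.1, 1.5]
gripper_width: 1.0
```

step_arm:
  linear:
    - [0, 0, 0]
    - [0, 0, 0]
    - [0, 0, 0]
    - [0, 0, 0]
    - [0, 0, 0]
    - [0, 0, 0]
    - [0, 0, 0]
    - [0, 0, 0]
    - [0, 0, 0]
    - [0, 0, 0]
  rot:
    - [0, 0, 0]
    - [0, 0, 0]
    - [0, 0, 0]
    - [0, 0, 0]
    - [0, 0, 0]
    - [0, 0, 0]
    - [0, 0, 0]
    - [0, 0, 0]
    - [0, 0, 0]
    - [0, 0, 0]
  jaw: -1

```text
clock: 4.1
position: [454.2, -337.7, 51.7]
tcp_rot: [[0.195, 0.981, -0.0], [0.981, -0.195, 0.0], [-0.0, -0.0, -1.0]]
force: [0.1, -0.6, 0.3]
gripper_width: -0.002
```

```bash
python3 - <<'E'
from h import *
d=viewer.read_camera("side"); f=d["frame"];x0,y0=(300,70)
cv2.imwrite(f"pics/g2_side.png",cv2.resize(f[y0:y0+125,x0:x0+140],None,fx=4,fy=4))
E
```

```text
(no output)
```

View pics/g2_side.png

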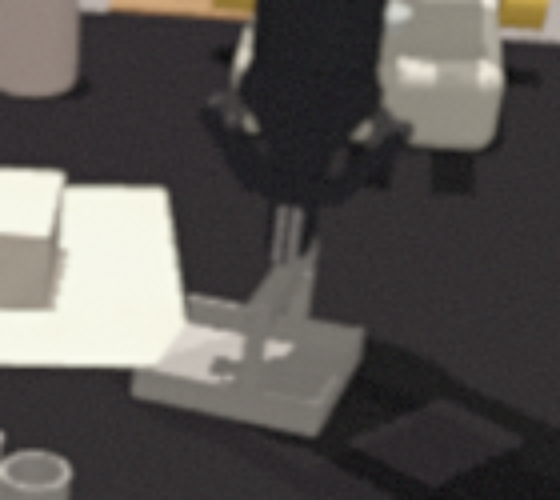

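```bash
python3 - <<'E'
from h import *
o=sensors.get_obs(); print(np.round(o["position"],1),o["gripper_width"],o["force"])
p=o["position"]
for n in("side","top"):
    d=viewer.read_camera(n); f=d["frame"]
    print(n,w2p(d,[[p[0],p[1],z] for z in(52,85,110,150)]).round(1).tolist())
    x0,y0=(340,90) if n=="side" else (400,220)
    im=cv2.resize(f[y0:y0+90,x0:x0+100],None,fx=7,fy=7,interpolation=cv2.INTER_CUBIC)
    for q,c in zip(w2p(d,[[p[0],p[1],z] for z in(52,85,110)]),((0,0,255),(0,255,0),(255,0,0))):
        q=((q-[x0,y0]+.5)*7).astype(int); cv2.circle(im,tuple(map(int,q)),4,c,-1)
    cv2.imwrite(f"pics/g3_{n}.png",im)
    for f in(viewer.look_for,viewer.tip_of):
        for r in f("scoop",d)[:2]: print(f.__name__,round(r["confidence"],2),np.round(c2w(d,r["point"]),1))
E
```

```text
[ 454.2 -337.7   51.7] -0.00019524864520814315 [-0.54095094  0.31832376 -0.14184977]
side [[369.3, 147.4], [370.9, 135.5], [372.1, 126.1], [374.1, 110.5]]
call 0.56 [ 458.  -338.5    5. ]
call 0.7 [ 456.9 -340.4   -4.7]
top [[448.3, 275.3], [454.7, 276.4], [459.9, 277.3], [468.8, 278.8]]
call 0.95 [ 476.3 -328.9    7. ]
call 0.68 [ 457.7 -339.8    1.6]
```

View pics/g3_side.png

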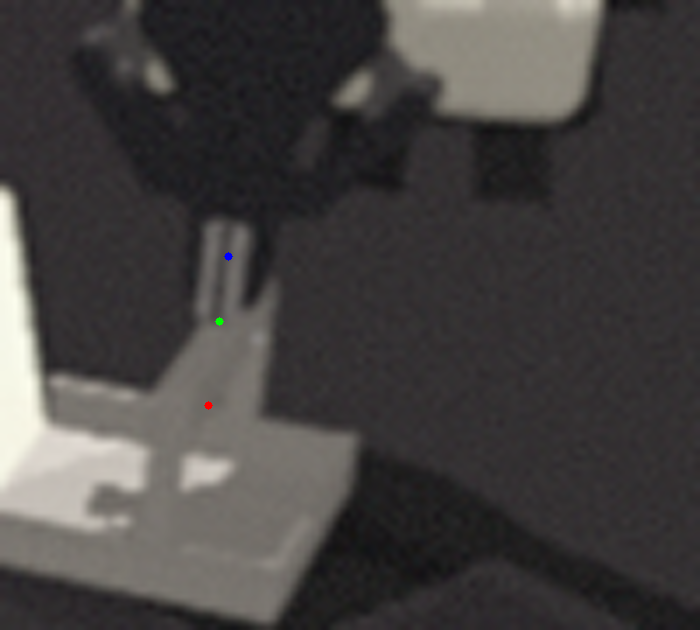

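View pics/g3_top.png

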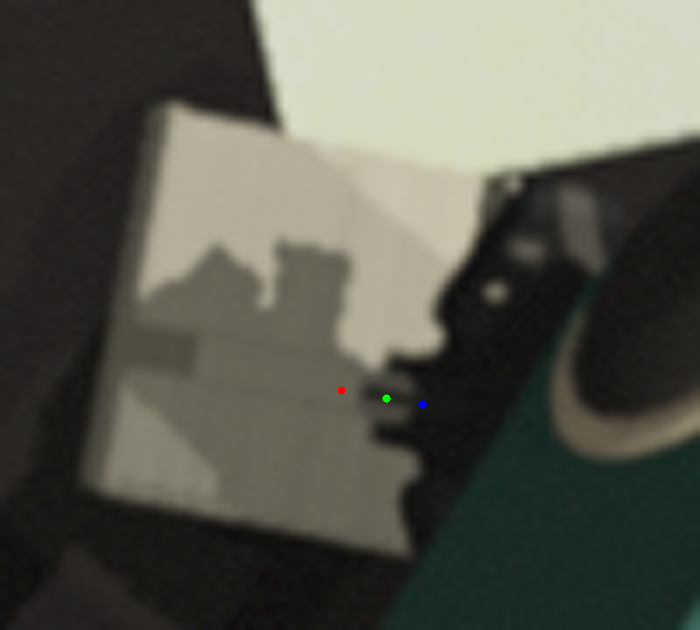

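step_arm:
  linear:
    - [0, 0, -1]
    - [0, 0, -2]
    - [0, 0, -3]
    - [0, 0, -4]
    - [0, 0, -4]
  rot:
    - [0, 0, 0]
    - [0, 0, 0]
    - [0, 0, 0]
    - [0, 0, 0]
    - [0, 0, 0]

```text
clock: 4.95
position: [454.9, -338.2, 93.8]
tcp_rot: [[0.195, 0.981, 0.002], [0.981, -0.195, -0.002], [-0.001, 0.002, -1.0]]
force: [-1.1, -0.6, 0.1]
gripper_width: -0.004
```

```bash
cat > look.py <<'E'
from h import *
import sys
tag=sys.argv[1]; zoom=list(map(int,sys.argv[2:6])) if len(sys.argv)>2 else None
o=sensors.get_obs(); p=o["position"]; print(np.round(p,1),o["gripper_width"],np.round(o["force"],1),o["clock"])
for n in("side","top"):
    d=viewer.read_camera(n); f=d["frame"]
    c=w2p(d,[p])[0]; w,h=100,90
    x0=int(np.clip(c[0]-w/2,0,560-w));y0=int(np.clip(c[1]-h/2,0,420-h))
    im=cv2.resize(f[y0:y0+h,x0:x0+w],None,fx=7,fy=7,interpolation=cv2.INTER_CUBIC)
    for k,q in enumerate(w2p(d,[p+np.array([0,0,z]) for z in(0,30,60)])):
        q=((q-[x0,y0]+.5)*7).astype(int); cv2.circle(im,tuple(map(int,q)),3,((0,0,255),(0,255,0),(255,0,0))[k],-1)
    cv2.imwrite(f"pics/{tag}_{n}.png",im); print(n,x0,y0)
E
python3 look.py l1
```

```text
[ 454.9 -338.2   93.8] -0.004411781582369661 [-1.1 -0.6  0.1] 4.95
side 321 87
top 406 231
```

View pics/l1_side.png

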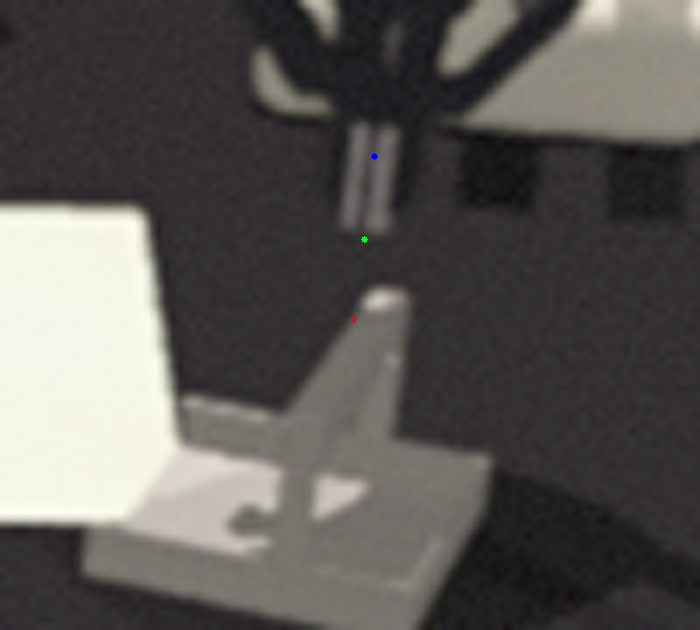

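View pics/l1_top.png

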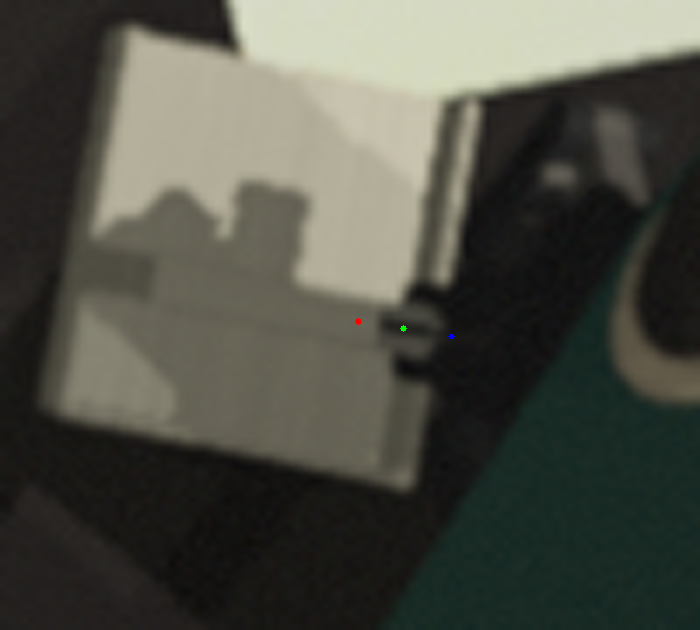

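The fingers closed on nothing. In the side view the real fingertips (365,232 in the crop) show about 35 mm above where the reported TCP projects (353,319). I'll open and go about 35 mm lower.

step_arm:
  linear:
    - [0, 0, 0]
    - [0, 0, 0]
    - [0, 0, 0]
    - [0, 0, 0]
    - [0, 0, 0]
    - [0, 0, 0]
    - [0, 0, 0]
  rot:
    - [0, 0, 0]
    - [0, 0, 0]
    - [0, 0, 0]
    - [0, 0, 0]
    - [0, 0, 0]
    - [0, 0, 0]
    - [0, 0, 0]
  jaw: 1

```text
clock: 5.75
position: [454.2, -337.7, 91.7]
tcp_rot: [[0.195, 0.981, -0.0], [0.981, -0.195, 0.0], [0.0, -0.0, -1.0]]
force: [-1.0, 0.3, -0.5]
gripper_width: 0.999
```

step_arm:
  linear:
    - [0, 0, 2]
    - [0, 0, 4]
    - [0, 0, 5.5]
    - [0, 0, 6.5]
    - [0, 0, 7.3]
    - [0, 0, 7.8]
    - [0, 0, 7.8]
  rot:
    - [0, 0, 0]
    - [0, 0, 0]
    - [0, 0, 0]
    - [0, 0, 0]
    - [0, 0, 0]
    - [0, 0, 0]
    - [0, 0, 0]

```text
clock: 6.45
position: [454.2, -337.6, 13.4]
tcp_rot: [[0.195, 0.981, -0.0], [0.981, -0.195, 0.0], [0.0, -0.0, -1.0]]
force: [0.9, -0.3, -0.3]
gripper_width: 0.995
```

step_arm:
  linear:
    - [0, 0, 0]
    - [0, 0, 0]
    - [0, 0, 0]
    - [0, 0, 0]
    - [0, 0, 0]
    - [0, 0, 0]
    - [0, 0, 0]
    - [0, 0, 0]
  rot:
    - [0, 0, 0]
    - [0, 0, 0]
    - [0, 0, 0]
    - [0, 0, 0]
    - [0, 0, 0]
    - [0, 0, 0]
    - [0, 0, 0]
    - [0, 0, 0]
  jaw: -1

```text
clock: 7.25
position: [454.3, -337.7, 13.8]
tcp_rot: [[0.195, 0.981, 0.0], [0.981, -0.195, -0.0], [-0.0, 0.0, -1.0]]
force: [0.6, -0.1, 0.7]
gripper_width: 0.151
```

```bash
python3 look.py l2
```

```text
[ 454.3 -337.7   13.8] 0.15089513639829347 [ 0.6 -0.1  0.7] 7.25
side 317 115
top 391 229
```

View pics/l2_side.png

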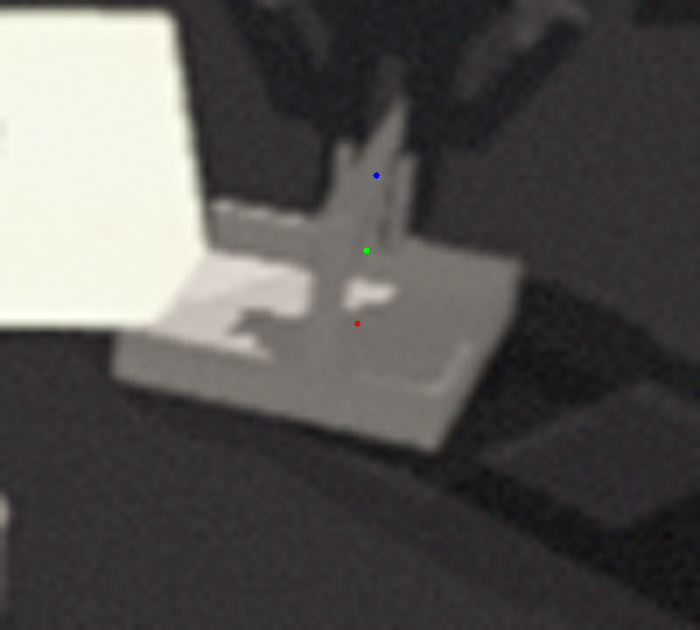

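View pics/l2_top.png

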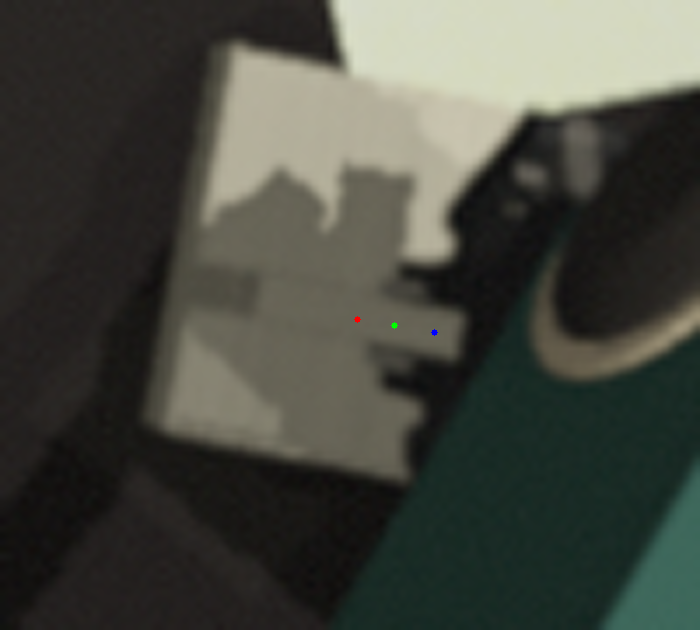

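step_arm:
  linear:
    - [0, 0, -0.7]
    - [0, 0, -2]
    - [0, 0, -3.5]
    - [0, 0, -5]
    - [0, 0, -6]
    - [0, 0, -6]
    - [0, 0, -6]
  rot:
    - [0, 0, 0]
    - [0, 0, 0]
    - [0, 0, 0]
    - [0, 0, 0]
    - [0, 0, 0]
    - [0, 0, 0]
    - [0, 0, 0]

```text
clock: 8.05
position: [454.2, -337.6, 73.7]
tcp_rot: [[0.195, 0.981, 0.0], [0.981, -0.195, -0.0], [-0.0, 0.0, -1.0]]
force: [-0.5, 0.5, -2.3]
gripper_width: 0.146
```

step_arm:
  linear:
    - [1, -0.2, 0]
    - [3.5, -0.7, 0]
    - [7, -1.4, 0]
    - [11, -2.2, 0]
    - [15, -3, 0]
    - [19, -3.8, 0]
    - [23, -4.6, 0]
    - [27, -5.4, 0]
    - [30.5, -6.1, 0]
    - [33, -6.6, 0]
    - [34.6, -6.95, 0]
    - [35.1, -7, 0]
  rot:
    - [0, 0, 0]
    - [0, 0, -0.01]
    - [0, 0, -0.02]
    - [0, 0, -0.03]
    - [0, 0, -0.045]
    - [0, 0, -0.06]
    - [0, 0, -0.075]
    - [0, 0, -0.09]
    - [0, 0, -0.1]
    - [0, 0, -0.11]
    - [0, 0, -0.117]
    - [0, 0, -0.117]

```text
clock: 9.25
position: [453.2, 22.0, 73.1]
tcp_rot: [[0.077, 0.997, -0.001], [0.997, -0.077, 0.0], [0.0, -0.001, -1.0]]
force: [0.2, 0.1, -2.6]
gripper_width: 0.145
```

```bash
python3 - <<'E'
from h import *
o=sensors.get_obs(); p=o["position"]; print(np.round(p,1),o["gripper_width"],np.round(o["force"],1),o["clock"])
for n in("side","top"):
    d=viewer.read_camera(n); f=d["frame"]
    cv2.imwrite(f"pics/m_{n}.png",cv2.resize(f,None,fx=1.4,fy=1.4,interpolation=cv2.INTER_CUBIC))
E
```

```text
[453.2  22.   73.1] 0.14510204743194344 [ 0.2  0.1 -2.6] 9.25
```

View pics/m_side.png

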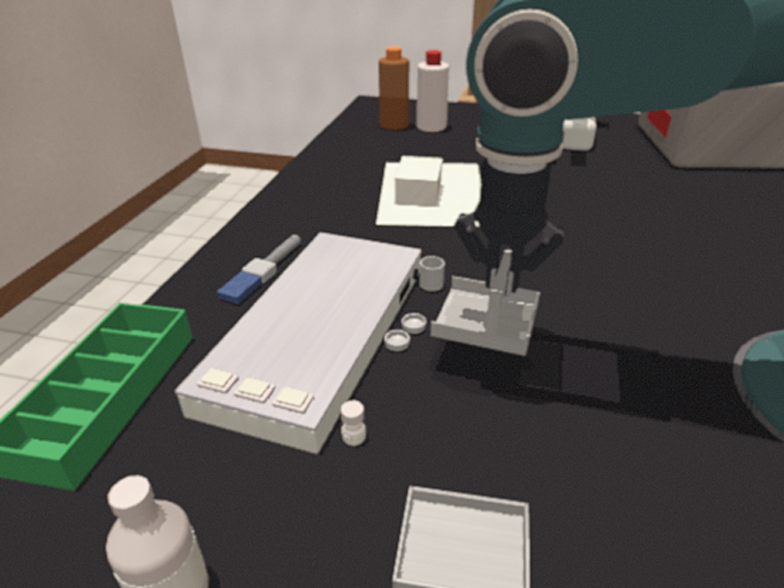

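View pics/m_top.png

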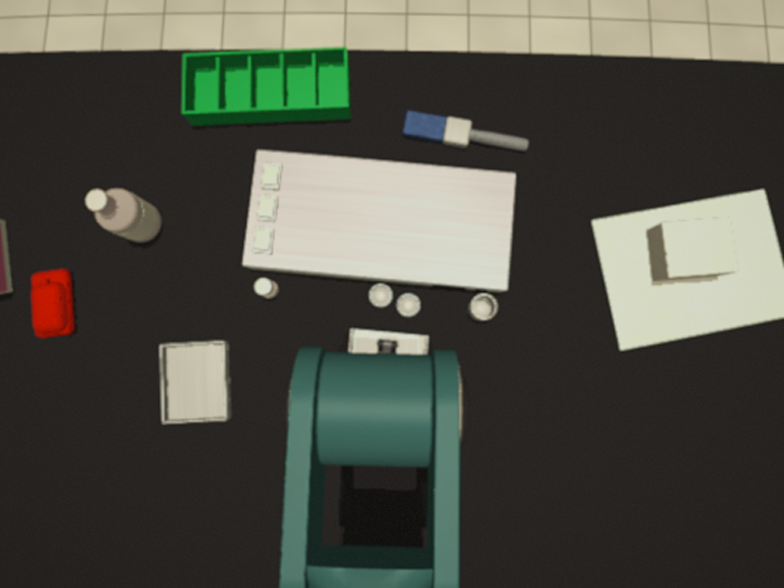

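step_arm:
  linear:
    - [0, 0, 0.7]
    - [0, 0, 2]
    - [0, 0, 3.3]
    - [0, 0, 4.4]
    - [0, 0, 5.2]
    - [0, 0, 5.7]
    - [0, 0, 5.95]
    - [0, 0, 6]
    - [0, 0, 6]
  rot:
    - [0, 0, 0]
    - [0, 0, 0]
    - [0, 0, 0]
    - [0, 0, 0]
    - [0, 0, 0]
    - [0, 0, 0]
    - [0, 0, 0]
    - [0, 0, 0]
    - [0, 0, 0]

```text
clock: 10.25
position: [454.1, 20.3, 14.0]
tcp_rot: [[0.079, 0.997, 0.0], [0.997, -0.079, 0.0], [0.0, 0.0, -1.0]]
force: [0.5, 0.4, -2.6]
gripper_width: 0.151
```

```bash
cat > near.py <<'E'
from h import *
import sys
o=sensors.get_obs(); p=o["position"]; print(np.round(p,1),o["gripper_width"],np.round(o["force"],1),np.round(o["torque"],2),o["clock"])
for n,(x0,y0,w,h) in(("side",(250,170,140,90)),("top",(200,180,140,90))):
    d=viewer.read_camera(n); f=d["frame"]
    cv2.imwrite(f"pics/{sys.argv[1]}_{n}.png",cv2.resize(f[y0:y0+h,x0:x0+w],None,fx=5.5,fy=5.5,interpolation=cv2.INTER_CUBIC))
E
python3 near.py n1
```

```text
[454.1  20.3  14. ] 0.15101125260363973 [ 0.5  0.4 -2.6] [-0.07 -0.01  0.02] 10.25
```

View pics/n1_side.png

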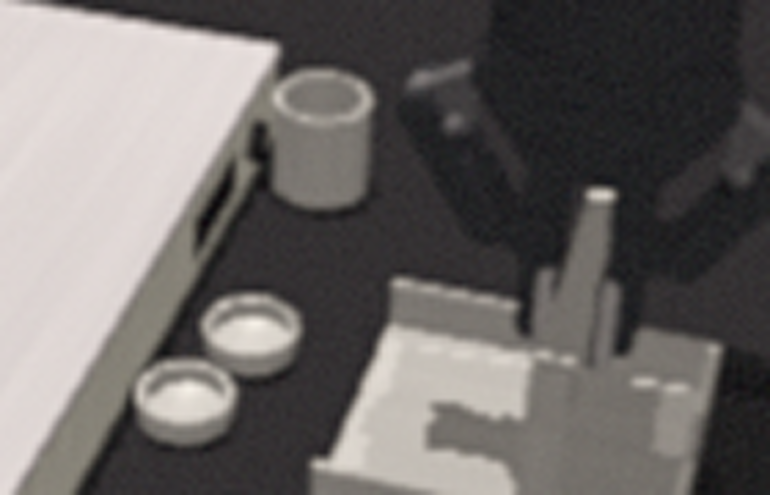

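View pics/n1_top.png

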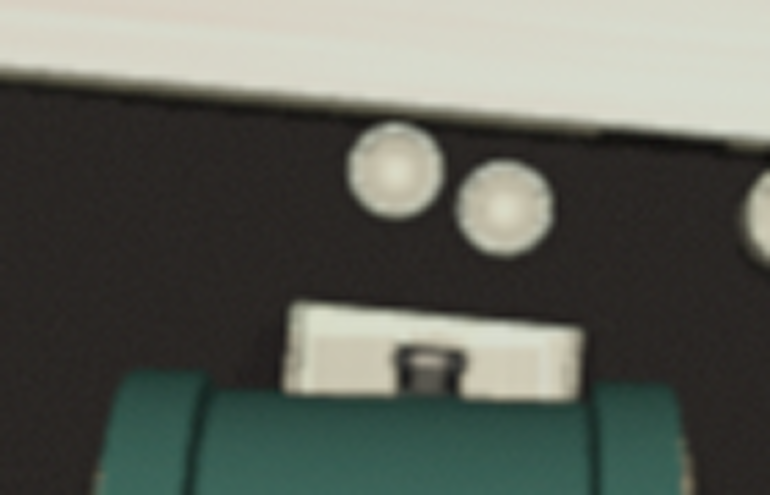

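step_arm:
  linear:
    - [0, 0, 0.05]
    - [0, 0, 0.1]
    - [0, 0, 0.1]
    - [0, 0, 0.1]
  rot:
    - [0, 0, 0]
    - [0, 0, 0]
    - [0, 0, 0]
    - [0, 0, 0]

```text
clock: 10.75
position: [454.4, 20.3, 13.7]
tcp_rot: [[0.079, 0.997, 0.001], [0.997, -0.079, -0.0], [0.0, 0.001, -1.0]]
force: [-3.6, 0.2, 8.4]
gripper_width: 0.149
```

step_arm:
  linear:
    - [0, 0, 0.05]
    - [0, 0, 0.1]
    - [0, 0, 0.1]
    - [0, 0, 0.1]
  rot:
    - [0, 0, 0]
    - [0, 0, 0]
    - [0, 0, 0]
    - [0, 0, 0]

```text
clock: 11.15
position: [454.4, 20.3, 13.7]
tcp_rot: [[0.079, 0.997, 0.001], [0.997, -0.079, -0.0], [0.0, 0.001, -1.0]]
force: [-11.7, -0.3, 23.2]
gripper_width: 0.153
```

step_arm:
  linear:
    - [0, 0.2, -0.1]
    - [0, 0.7, -0.1]
    - [0, 1.3, -0.1]
    - [0, 1.9, -0.1]
    - [0, 2.5, -0.1]
    - [0, 3.1, -0.1]
    - [0, 3.7, -0.1]
    - [0, 4.2, -0.1]
    - [0, 4.6, -0.1]
    - [0, 5, -0.1]
    - [0, 5.3, -0.1]
    - [0, 5.5, -0.1]
  rot:
    - [0, 0, 0]
    - [0, 0, 0]
    - [0, 0, 0]
    - [0, 0, 0]
    - [0, 0, 0]
    - [0, 0, 0]
    - [0, 0, 0]
    - [0, 0, 0]
    - [0, 0, 0]
    - [0, 0, 0]
    - [0, 0, 0]
    - [0, 0, 0]

```text
clock: 12.35
position: [508.6, 16.0, 13.7]
tcp_rot: [[0.079, 0.997, -0.001], [0.997, -0.079, 0.0], [0.0, -0.001, -1.0]]
force: [-12.5, 1.1, 14.7]
gripper_width: 0.15
```

```bash
python3 near.py n2
```

```text
[508.6  16.   13.7] 0.14992311897752764 [-12.5   1.1  14.7] [ 0.2   2.03 -0.04] 12.35
```

View pics/n2_side.png

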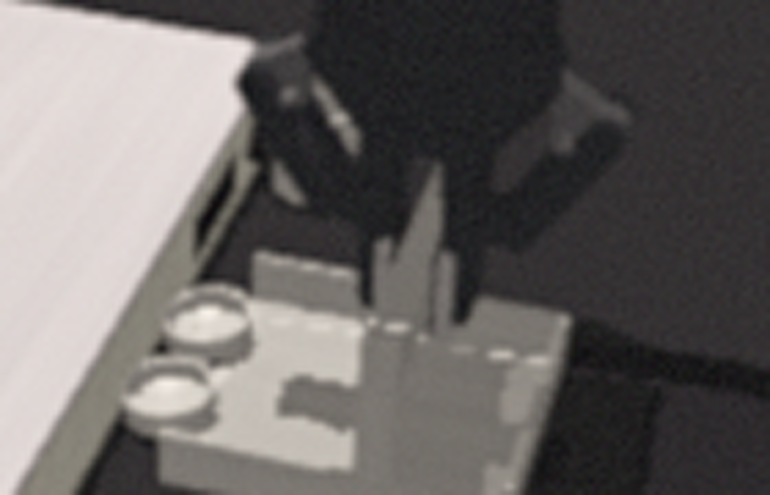

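View pics/n2_top.png

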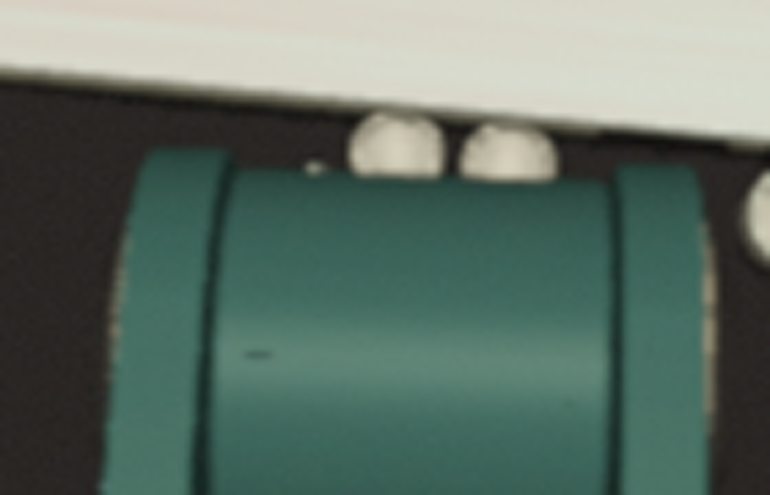

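step_arm:
  linear:
    - [0, 0.3, -0.03]
    - [0, 0.6, -0.03]
    - [0, 0.9, -0.03]
    - [0, 1.2, -0.03]
    - [0, 1.5, -0.03]
    - [0, 1.8, -0.03]
    - [0, 2, -0.03]
    - [0, 2.2, -0.03]
    - [0, 2.2, -0.03]
  rot:
    - [0, 0, 0]
    - [0, 0, 0]
    - [0, 0, 0]
    - [0, 0, 0]
    - [0, 0, 0]
    - [0, 0, 0]
    - [0, 0, 0]
    - [0, 0, 0]
    - [0, 0, 0]

```text
clock: 13.35
position: [530.9, 14.2, 13.7]
tcp_rot: [[0.079, 0.997, -0.0], [0.997, -0.079, 0.0], [0.0, -0.0, -1.0]]
force: [-4.4, 1.4, 7.3]
gripper_width: 0.153
```

```bash
python3 near.py n3
```

```text
[530.9  14.2  13.7] 0.15252753264969732 [-4.4  1.4  7.3] [ 0.11  0.95 -0.02] 13.35
```

View pics/n3_side.png

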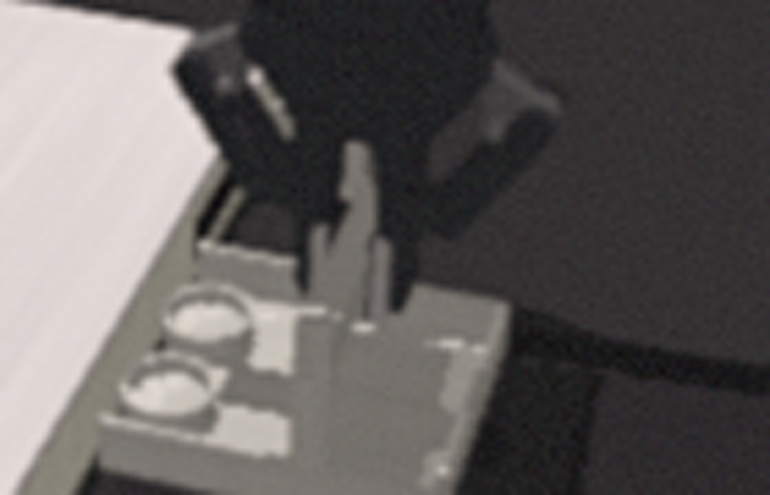

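step_arm:
  linear:
    - [0, 0.1, 0]
    - [0, 0.2, 0]
    - [0, 0.3, 0]
    - [0, 0.3, 0]
  rot:
    - [0, 0, 0]
    - [0, 0, 0]
    - [0, 0, 0]
    - [0, 0, 0]

```text
clock: 13.85
position: [533.7, 14.0, 13.7]
tcp_rot: [[0.079, 0.997, -0.0], [0.997, -0.079, 0.0], [0.0, -0.0, -1.0]]
force: [-6.7, 0.4, 9.1]
gripper_width: 0.154
```

step_arm:
  linear:
    - [0, 0.1, 0]
    - [0, 0.2, 0]
    - [0, 0.2, 0]
    - [0, 0.2, 0]
  rot:
    - [0, 0, 0]
    - [0, 0, 0]
    - [0, 0, 0]
    - [0, 0, 0]

```text
clock: 14.25
position: [533.9, 14.0, 13.8]
tcp_rot: [[0.079, 0.997, -0.004], [0.997, -0.079, 0.0], [-0.0, -0.004, -1.0]]
force: [-27.8, 1.8, 24.8]
gripper_width: 0.154
```

step_arm:
  linear:
    - [0, -0.2, 0]
    - [0, -0.25, -0.05]
    - [0, -0.35, -0.15]
    - [0, -0.5, -0.2]
    - [0, -0.7, -0.25]
    - [0, -0.9, -0.3]
    - [0, -1.1, -0.3]
    - [0, -1.2, -0.3]
    - [0, -1.2, -0.3]
  rot:
    - [0, 0, 0]
    - [0, 0, 0]
    - [0, 0, 0]
    - [0, 0, 0]
    - [0, 0, 0]
    - [0, 0, 0]
    - [0, 0, 0]
    - [0, 0, 0]
    - [0, 0, 0]

```text
clock: 15.15
position: [523.6, 14.8, 16.0]
tcp_rot: [[0.079, 0.997, -0.0], [0.997, -0.079, 0.0], [0.0, -0.0, -1.0]]
force: [-0.5, -0.2, -3.2]
gripper_width: 0.149
```

```bash
python3 near.py n4
```

```text
[523.6  14.8  16. ] 0.14917206078624737 [-0.5 -0.2 -3.2] [0.02 0.08 0.02] 15.15
```

View pics/n4_side.png

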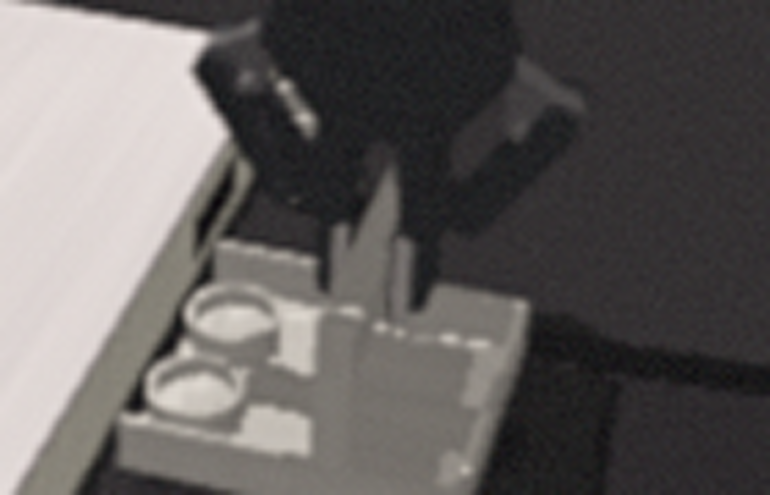

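step_arm:
  linear:
    - [0, 0, -0.3]
    - [0, 0, -0.8]
    - [0, 0, -1.5]
    - [0, 0, -2.3]
    - [0, 0, -3.2]
    - [0, 0, -4.1]
    - [0, 0, -5]
    - [0, 0, -5.9]
    - [0, 0, -6.7]
    - [0, 0, -7.2]
    - [0, 0, -7.5]
    - [0, 0, -7.5]
  rot:
    - [0, 0, 0]
    - [0, 0, 0]
    - [-0.01, 0, 0]
    - [-0.02, 0, 0]
    - [-0.03, 0, 0]
    - [-0.04, 0, 0]
    - [-0.05, 0, 0]
    - [-0.06, 0, 0]
    - [-0.07, 0, 0]
    - [-0.08, 0, 0]
    - [-0.08, 0, 0]
    - [-0.08, 0, 0]

```text
clock: 16.45
position: [523.8, 14.7, 91.4]
tcp_rot: [[0.079, 0.994, 0.08], [0.997, -0.079, -0.006], [0.0, 0.08, -0.997]]
force: [-0.3, 0.1, -4.0]
gripper_width: 0.15
```

```bash
sed -i 's/250,170,140,90/230,140,140,110/' near.py; python3 near.py n5
```

```text
[523.8  14.7  91.4] 0.1502591924372602 [-0.3  0.1 -4. ] [0.01 0.09 0.04] 16.45
```

View pics/n5_side.png

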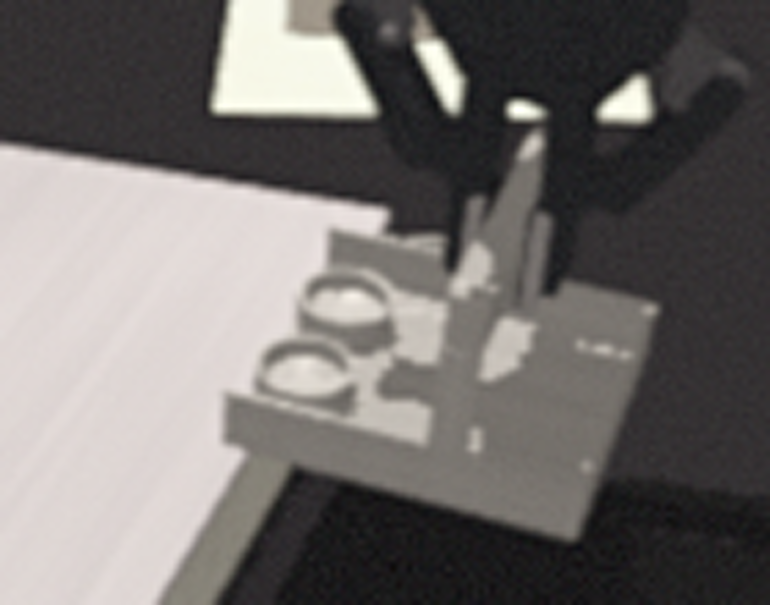

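step_arm:
  linear:
    - [0, 0.3, 0.02]
    - [0, 0.9, 0.07]
    - [0, 1.8, 0.14]
    - [0, 3, 0.24]
    - [0, 4.4, 0.35]
    - [0, 5.9, 0.47]
    - [0, 7.4, 0.59]
    - [0, 8.9, 0.71]
    - [0, 10.4, 0.83]
    - [0, 11.8, 0.94]
    - [0, 13, 1.04]
    - [0, 14, 1.12]
  rot:
    - [0, 0, 0]
    - [0, 0, 0]
    - [0, 0, 0]
    - [0, 0, 0]
    - [0, 0, 0]
    - [0, 0, 0]
    - [0, 0, 0]
    - [0, 0, 0]
    - [0, 0, 0]
    - [0, 0, 0]
    - [0, 0, 0]
    - [0, 0, 0]

```text
clock: 17.75
position: [664.8, 3.5, 90.5]
tcp_rot: [[0.079, 0.994, 0.079], [0.997, -0.079, -0.006], [-0.0, 0.079, -0.997]]
force: [0.3, -0.0, -2.7]
gripper_width: 0.15
```

step_arm:
  linear:
    - [0, 0.7, 0.06]
    - [0, 1.1, 0.09]
    - [0, 1.4, 0.11]
    - [0, 1.5, 0.12]
    - [0, 1.5, 0.12]
    - [0, 1.5, 0.12]
    - [0, 1.5, 0.12]
    - [0, 1.5, 0.12]
    - [0, 1.5, 0.12]
  rot:
    - [0, 0, 0]
    - [0, 0, 0]
    - [0, 0, 0]
    - [0.01, 0, 0]
    - [0.03, 0, 0]
    - [0.05, 0, 0]
    - [0.07, 0, 0]
    - [0.08, 0, 0]
    - [0.08, 0, 0]

```text
clock: 18.65
position: [678.9, 2.5, 90.8]
tcp_rot: [[0.079, 0.997, -0.001], [0.997, -0.079, 0.0], [0.0, -0.001, -1.0]]
force: [0.1, -0.5, -2.4]
gripper_width: 0.147
```

```bash
sed -i 's/230,140,140,110/180,140,140,110/' near.py; python3 near.py n6
```

```text
[678.9   2.5  90.8] 0.1468255868505023 [ 0.1 -0.5 -2.4] [0.03 0.05 0.03] 18.65
```

View pics/n6_side.png

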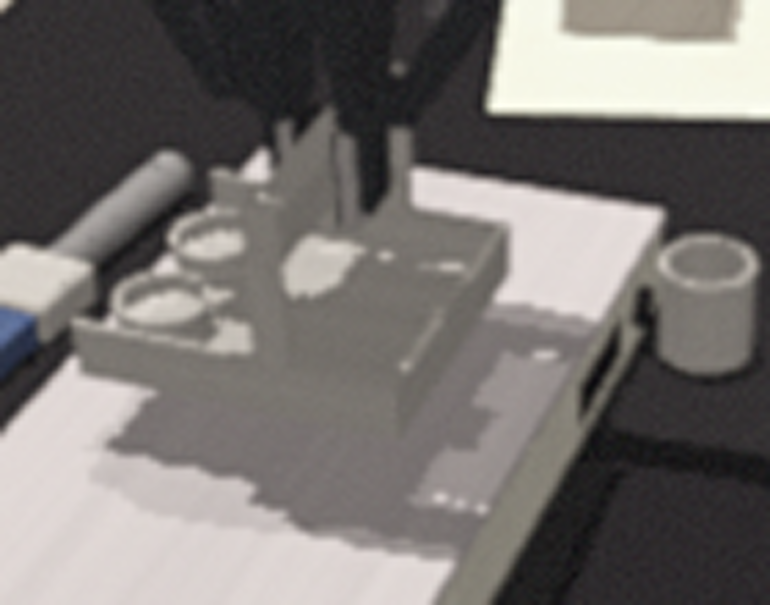

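step_arm:
  linear:
    - [0, 0, 0.2]
    - [0, 0, 0.6]
    - [0, 0, 1.1]
    - [0, 0, 1.7]
    - [0, 0, 2.2]
    - [0, 0, 2.6]
    - [0, 0, 2.9]
    - [0, 0, 3.05]
    - [0, 0, 3.1]
    - [0, 0, 3.1]
  rot:
    - [0, 0, 0]
    - [0, 0, 0]
    - [0, 0, 0]
    - [0, 0, 0]
    - [0, 0, 0]
    - [0, 0, 0]
    - [0, 0, 0]
    - [0, 0, 0]
    - [0, 0, 0]
    - [0, 0, 0]

```text
clock: 19.75
position: [678.8, 2.5, 60.2]
tcp_rot: [[0.079, 0.997, 0.0], [0.997, -0.079, 0.0], [0.0, 0.0, -1.0]]
force: [-0.2, -0.3, -2.8]
gripper_width: 0.156
```

step_arm:
  linear:
    - [0, 0, 0.05]
    - [0, 0, 0.1]
    - [0, 0, 0.1]
  rot:
    - [0, 0, 0]
    - [0, 0, 0]
    - [0, 0, 0]

```text
clock: 20.05
position: [678.7, 2.5, 59.1]
tcp_rot: [[0.079, 0.997, 0.0], [0.997, -0.079, -0.0], [-0.0, 0.0, -1.0]]
force: [-0.3, 0.5, -4.0]
gripper_width: 0.151
```

step_arm:
  linear:
    - [0, 0, 0.05]
    - [0, 0, 0.05]
    - [0, 0, 0.05]
  rot:
    - [0, 0, 0]
    - [0, 0, 0]
    - [0, 0, 0]

```text
clock: 20.35
position: [678.9, 2.4, 58.8]
tcp_rot: [[0.079, 0.997, 0.0], [0.997, -0.079, -0.0], [0.0, 0.0, -1.0]]
force: [0.5, 0.6, -0.3]
gripper_width: 0.152
```

step_arm:
  linear:
    - [0, 0, 0.05]
    - [0, 0, 0.05]
    - [0, 0, 0.05]
  rot:
    - [0, 0, 0]
    - [0, 0, 0]
    - [0, 0, 0]

```text
clock: 20.65
position: [679.0, 2.5, 58.8]
tcp_rot: [[0.079, 0.997, 0.001], [0.997, -0.079, -0.0], [0.0, 0.001, -1.0]]
force: [-0.9, -0.1, 6.2]
gripper_width: 0.153
```

step_arm:
  linear:
    - [0, 0, -0.05]
    - [0, 0, -0.05]
    - [0, 0, -0.05]
    - [0, 0, -0.05]
    - [0, 0, -0.05]
    - [0, 0, -0.05]
  rot:
    - [0, 0, 0]
    - [0, 0, 0]
    - [0, 0, 0]
    - [0, 0, 0]
    - [0, 0, 0]
    - [0, 0, 0]
  jaw: 0.2

```text
clock: 21.25
position: [678.7, 2.4, 58.5]
tcp_rot: [[0.079, 0.997, -0.0], [0.997, -0.079, -0.0], [-0.0, -0.0, -1.0]]
force: [0.2, -0.8, -0.1]
gripper_width: 0.597
```

step_arm:
  linear:
    - [0, 0, -0.5]
    - [0, 0, -1.5]
    - [0, 0, -3]
    - [0, 0, -5]
    - [0, 0, -7]
    - [0, 0, -9]
    - [0, 0, -11]
    - [0, -3, -13]
    - [0, -8, -13]
    - [0, -13, -13]
    - [0, -18, -13]
    - [0, -22, -13]
  rot:
    - [0, 0, 0]
    - [0, 0, 0]
    - [0, 0, 0]
    - [0, 0, 0]
    - [0, 0, 0]
    - [0, 0, 0]
    - [0, 0, 0]
    - [0, 0, 0]
    - [0, 0, 0]
    - [0, 0, 0]
    - [0, 0, 0]
    - [0, 0, 0]

```text
clock: 22.45
position: [457.2, 20.0, 189.9]
tcp_rot: [[0.079, 0.997, 0.002], [0.997, -0.079, -0.0], [0.0, 0.002, -1.0]]
force: [-0.7, 0.2, 0.4]
gripper_width: 0.604
```

```bash
sed -i 's/200,180,140,90/200,90,140,110/' near.py; python3 near.py n7
```

```text
[457.2  20.  189.9] 0.6037321286672586 [-0.7  0.2  0.4] [-0.01  0.01 -0.01] 22.45
```

View pics/n7_side.png

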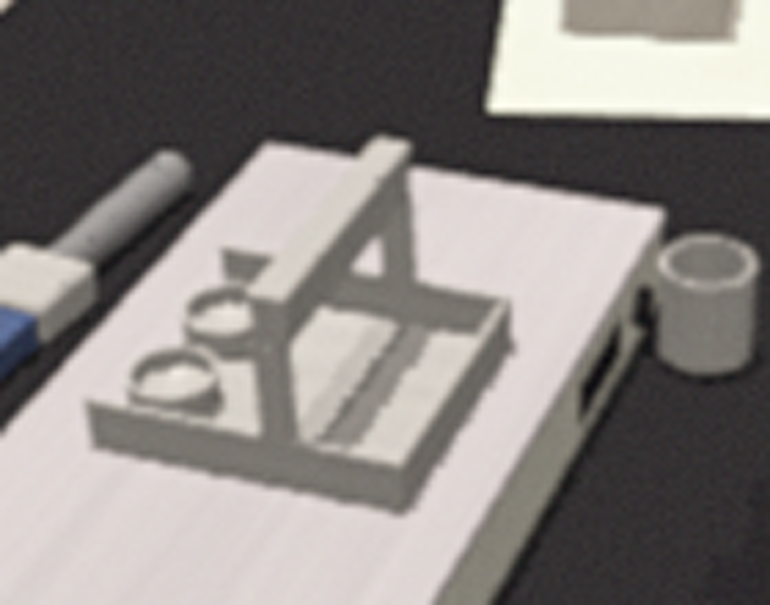

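View pics/n7_top.png

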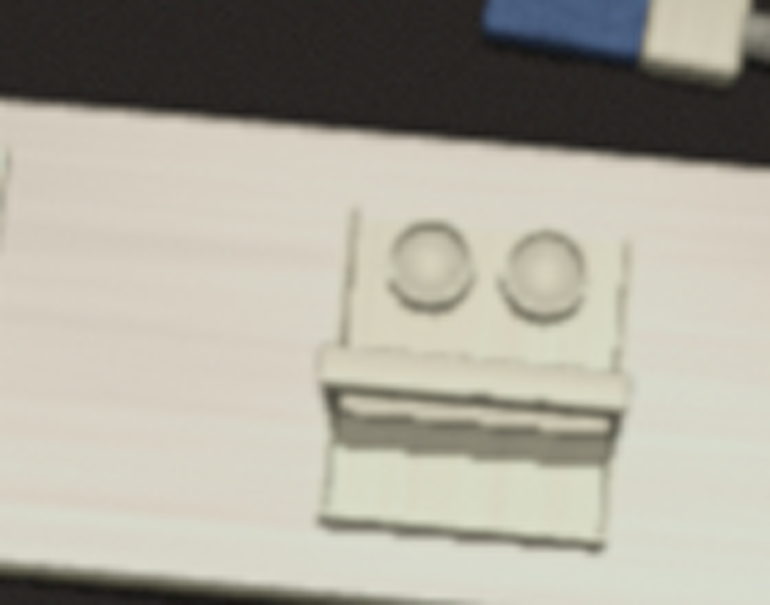

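The scoop stands level on the plate's free top. Both cups (431,265 and 544,275 in the top crop) are between its walls and about 16 mm behind the open edge, and the gripper is clear. I'm handing it in.

```bash
python3 -c "
from h import *
print(job.sign_off())"
```

```text
the job is handed in; nothing more can be done
None
```

The job is handed in at about 22.5 s. The loaded scoop stands on the cold plate's free top with both cups in it, though sign-off gives no verdict.

**What I did:**
- I gripped the scoop by its cross bar and lowered it behind the cups. I pushed it to the cold plate's front until it stopped there, at about 28 N.
- I backed off about 10 mm, lifted with the nose tipped up 0.08 rad, levelled, and lowered it until it touched the plate top. Then I let go and pulled the arm clear.

**What went wrong:** my first grasp closed on nothing. The pictures showed the fingertips about 35 mm higher than the reported TCP. I went 35 mm lower and the second grasp held, with the opening at 0.15 (about 13 mm).

**Last checks:**
- **Scoop position:** from the arm's reading just before release, the scoop is at about x −19 mm, y −32 mm in the plate frame. The side view shows it standing level.
- **Cups:** both are between the walls, about 16 mm behind the open edge. I judged this from the top picture by eye; at least 8 mm is needed.
- **Forces:** the highest force I read was about 28 N sideways and 25 N down, during the push. I saw no finger contact with the cups in the pictures, but I didn't measure it.
- **Not measured:** I didn't check that the scoop and cups were at rest, or measure the tilt. The intermediate steps are judged only from the pictures and the arm readings.

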